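# Roll the packed column into its V-block rest

## Robot

A 6-joint arm with a two-finger parallel gripper is mounted at the origin on the work surface. World frame = base frame: x ahead of the robot, y to its left, z up, the work surface at z = 0. Lengths are in mm, angles in rad, forces in N, time in s.
With the tool pointing down it reaches from about 375 to 975 mm from the base axis. Payload 3.8 kg.
Tool frame: the origin (TCP) lies on the mounting face of the last link; the fingertips stand 173 mm ahead of it and the grasp point (between the pads) lies 155 mm ahead of it; z points along the fingers, x is the direction in which the jaws open and shut, and the axes are right-handed (so a half turn about z gives the same grasp; the last joint's range is limited). The gripper opens to 85 mm and grips with 20 to 120 N. Pads are 22 mm wide; open, the fingers measure 114 mm over their backs; the gripper's body (76 mm by 85 mm) begins 54 mm behind the grasp point. The pads swing forward as they close: fully open they stand 13 mm farther back than shut.
Start: joints at [1.152, 0.264, 1.604, -0, 1.274, -0.037], TCP at [251.497, 626.394, 404.68] pointing down, gripper open.
Joint ranges: [-2.63, 2.63], [-0.94, 2.18], [0.31, 2.57], [-1.31, 4.45], [0, 2.66], [-2.55, 2.55]. Speed limits (rad/s): [2.57, 2.57, 3.14, 3.14, 3.14, 3.14].

## Interface

Orientations are given as a 3x3 rotation matrix whose columns are the frame's x, y, z axes.
In Python, from workcell import bot gives the robot as it stands.
- The arm moves only by the tool step_arm, never from a script. Its argument "rows" is a list of rows, each an object with "linear": the shift along the tool's x, y, z in mm, a list of three; "rot": the turn, a rotation vector about the tool's x, y, z in rad, a list of three. A call has 1 to 12 rows; each row shifts and turns the commanded pose from where the row before left it, along the tool's axes as they then stand; what a row does not reach is not made up. A row lasts 1/12 s, in which the tool goes at most 41.7 mm and 7.16 degrees, less where a joint would pass 70% of its speed; a pose out of reach is approached as far as the arm can. A call is refused whole if a number of a shift passes 41.7 or a number of a turn 0.125, either way. A call with a gripper value outside its range is refused whole. "claw" is the finger opening in mm, from 0 to 85.4, set as the call begins (left out, the last holds). The fingers move at their own pace and stop on an object; "force" is the grip in N (left out, the last holds). Time passes only in rows, so rows that do not move let the fingers close. It gives the time, the measured TCP pose, the force and the opening at its end, in the units of the state.
- bot.sense(): the state, without advancing time (a new reading comes with each control period).
- bot.read_camera(name): name is "scene" or "top"; returns (picture, depth): 400x640x3 uint8, red, green, blue; 400x640 float32, mm along the optical axis (not along the pixel's ray), 0 where there is no reading.
- bot.calibration(name): a dict with "fx", "fy", "cx", "cy" (pixels), "k1" (the pictures are not rectified: a ray, as slopes to the right and down, at radius r is drawn at 1 + k1 r^2 times it, then the intrinsics apply), "R" (3x3) and "t" (3): a world point X has camera coordinates R X + t. Camera axes: x right, y down, z forward; pixel columns grow to the right and rows downward; lengths in mm; the calibration is good to about 2 mm. A picture is of the moment at which its call begins. calibration takes no time and is no camera call.
- bot.finish_job(): hands the job in, once; it reports no verdict.
The state is a dict: "t": time; "q": joint angles; "joint_velocities": joint speeds; "joint_torque": joint torques, N m; "tcp_pos": TCP position; "tool_rot": TCP orientation; "wrist_force": force on the tool from outside, world axes, zero at the start; "moment": the same for the moment, N m; "width": finger opening in mm.
Only numpy, scipy, OpenCV 4.12 (cv2) and the standard library are available. Lean on these libraries where they do the work, as an engineer would, in place of code of your own. Each camera call takes 0.05 s, during which the arm holds its last target.

## Task

Roll the steel column sideways along the bench, up the lead-in slope and into the V of the column rest, so that it lies right down in the V. Then push it endwise along the V until its end plug is up against the stop plate, and come clear of it. Only push it gently with the fingers: do not grip it or pick it up, and do not disturb the other things on the bench.

Things in the scene. Friction and masses are not known exactly. Their poses are not given: they have to be found in the camera images.
- column: Packed column, free to roll, 0.5 kg: slippery steel tube 50 mm in diameter, 180 mm long, with a hex nut (27 mm) and brass plug (18 mm) at each end, 210 mm over the plug faces. Origin: its centre. x along its axis; y, z turn as it rolls. It starts on the bench, axis 25 mm up, 0.16 to 0.25 m from the V line. Stops soon when not pushed; rolled askew it wanders endwise; two fingertips abreast square it up.
- column_rest: Aluminium V-block rest, fixed. Origin: on the bench under the V line. x along the V towards the stop plate (end away from the robot); +y is the lead-in side, where the column starts (its x axis within 0.15 rad of this x axis); z up. Made of a 120 degree V, a lead-in slope on the +y side and a fence on the -y side, all from x = -85 to +105 mm, a stop plate at x = +105 mm; the near end is open.
- v_line (a point): Middle of the bottom line of the V, 3 mm above the rest's origin. The flanks rise at 30 degrees to 11.7 mm above the bench at y = +15 and -15 mm. Fence behind it: face at y = -34 mm, 45 mm high, 12 mm thick. Home, the column's axis lies over the V line, 32 mm above the bench, its centre at the rest's x = 0; its near end then stands 20 mm out of the open end.
- crest (a point): Middle of the flat crest between V and slope: y = +17 mm in the rest's frame, 11.7 mm above the bench, 4 mm broad (y 15 to 19 mm). From it the lead-in slope runs straight down to 1 mm above the bench at y = +75 mm. The column's axis passes the crest 37 mm above the bench.
- stop_face (a point): Point on the inner face of the upright steel stop plate where the middle of the column's plug bears: x = +105 mm in the rest's frame, 32 mm above the bench. Plate 10 mm thick, 55 mm high, from y = -46 to +30 mm. The column starts with its centre at x = -45 to -30 mm in the rest's frame, so rolled straight in it comes down 30 to 45 mm short of the stop.
- spanner: Loose steel open-ended spanner, 150 mm long, lying flat along the far side of the column's path. Origin: middle of its underside; x along it.
- beaker: Loose glass beaker, 64 mm in diameter, 85 mm high, standing behind the fence of the rest. Origin: centre of its underside.
- screw_cap: Loose red plastic screw cap, 42 mm in diameter, 16 mm high, lying near the open end of the rest, on the fence side. Origin: centre of its underside.
- coupling_nut: Loose steel coupling nut, 30 mm over the hex corners, 26 mm high, standing on the far side of the column's path, near the stop plate. Origin: centre of its underside.
- reagent_bottle: Loose amber glass jar, 58 mm in diameter, 115 mm high, standing behind the fence of the rest. Origin: centre of its underside.
- wash_bottle: Loose white wash bottle with blue neck and bent spout, 64 mm in diameter, 180 mm high, on the left of the bench. Origin: centre of its underside.
- tube_rack: Loose wooden rack with stoppered glass tubes, 60 x 252 mm, 129 mm high, on the left of the bench. Origin: centre of its underside; y along it.
Mind the look-alikes: they are no part of the job. Leave any purple look-alike of the column alone.

How it is judged:
By the outcome, as a careful person would: the job done as asked, in the order asked, and still so for the second after the job is handed in, with the robot touching nothing.
It also fails if it takes over 51 s, if anything falls off the work surface, if the arm or the gripper's body presses on something with over 40 N, if the wrist force passes 120 N, or if a joint passes its speed limit or range.

## Working session

There is one attempt and no reset: what is moved stays moved. The work goes in short steps, Python scripts to look and compute and a tool call to move; the robot and the scene stay as the last step left them, time stands still between calls to the robot, and variables do not carry over. Pictures are saved under pics/ and viewed, and the job is handed in when it is done.

Besides the shell and the picture viewer there is one more tool, called by a JSON object that holds its "op" and its "data". step_arm: Moves the arm, as the interface text tells. Its arguments: {"type":"object","properties":{"rows":{"type":"array"},"claw":{"type":"number"},"force":{"type":"number"}},"required":["rows"]}

```bash
ls; mkdir -p pics
python3 - <<'E'
from workcell import bot
import cv2,numpy as np
s=bot.sense();print({k:np.round(v,3).tolist() for k,v in s.items()})
for n in("scene","top"):
    p,d=bot.read_camera(n);c=bot.calibration(n);print(n,{k:np.round(v,4).tolist() for k,v in c.items()})
    cv2.imwrite(f"pics/{n}0.png",p[:,:,::-1]);np.save(f"{n}0d.npy",d)
E
```

```text
pics
{'t': 0.0, 'q': [1.152, 0.265, 1.605, -0.0, 1.274, -0.037], 'joint_velocities': [0.0, 0.001, -0.0, 0.001, -0.001, 0.001], 'joint_torque': [-0.002, -51.511, -36.732, -0.0, 0.013, -0.0], 'tcp_pos': [251.36, 626.072, 403.325], 'tool_rot': [[0.373, 0.928, -0.001], [0.928, -0.373, -0.002], [-0.002, -0.0, -1.0]], 'wrist_force': [0.214, -0.697, -0.23], 'moment': [-0.046, 0.009, 0.04], 'width': 85.248}
scene {'fx': 515.4819, 'fy': 515.4819, 'cx': 319.0821, 'cy': 203.2546, 'k1': 0.0527, 'R': [[-0.5086, 0.8608, -0.0187], [0.6187, 0.3503, -0.7033], [-0.5988, -0.3692, -0.7107]], 't': [177.5032, -284.6742, 1860.94]}
top {'fx': 483.468, 'fy': 483.468, 'cx': 320.6149, 'cy': 204.451, 'k1': 0.0506, 'R': [[0.0311, -0.9995, -0.004], [-0.9768, -0.0296, -0.2122], [0.212, 0.0105, -0.9772]], 't': [65.0765, 510.9057, 1078.1796]}
```

View pics/scene0.png

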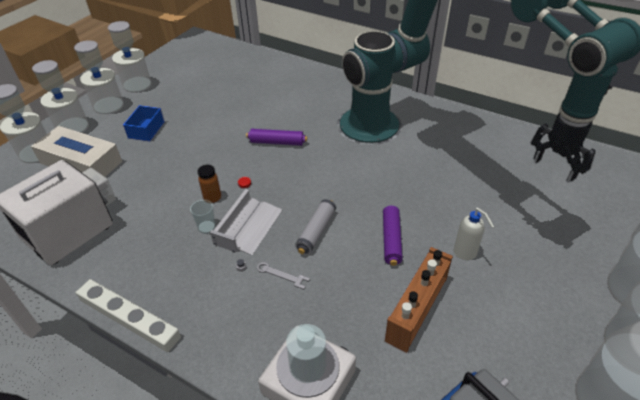

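View pics/top0.png

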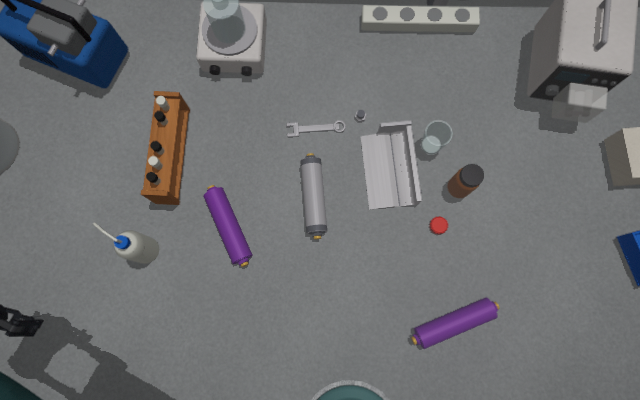

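The top view shows the steel column at about (313,197). The rest is at (390,165) with its stop plate at the top (396,126), and the red cap is at (438,225). The spanner is at (316,128), the nut at (361,116), and there are two purple decoys. Next I'll zoom in.

```bash
python3 - <<'E'
import cv2
p=cv2.imread("pics/top0.png")[100:250,270:470]
cv2.imwrite("pics/crop0.png",cv2.resize(p,None,fx=4,fy=4,interpolation=cv2.INTER_CUBIC))
p=cv2.imread("pics/scene0.png")[170:290,180:350]
cv2.imwrite("pics/crop0s.png",cv2.resize(p,None,fx=4.7,fy=4.7,interpolation=cv2.INTER_CUBIC))
E
cat > h.py <<'E'
from workcell import bot
import cv2,numpy as np
def ray(n,uv):
    c=bot.calibration(n);R=np.array(c["R"]);t=np.array(c["t"])
    K=np.array([[c["fx"],0,c["cx"]],[0,c["fy"],c["cy"]],[0,0,1.]])
    q=cv2.undistortPoints(np.array(uv,float).reshape(-1,1,2),K,np.array([c["k1"],0,0,0.])).reshape(-1,2)
    d=np.c_[q,np.ones(len(q))]@R; o=-R.T@t
    return o,d
def onz(n,uv,z):
    o,d=ray(n,uv); return o+d*((z-o[2])/d[:,2])[:,None]
def proj(n,X):
    c=bot.calibration(n);R=np.array(c["R"]);t=np.array(c["t"])
    K=np.array([[c["fx"],0,c["cx"]],[0,c["fy"],c["cy"]],[0,0,1.]])
    return cv2.projectPoints(np.array(X,float).reshape(-1,1,3),cv2.Rodrigues(R)[0],t,K,np.array([c["k1"],0,0,0.]))[0].reshape(-1,2)
def cloud(n,d):
    v,u=np.nonzero(d>0); o,dd=ray(n,np.c_[u,v]); P=o+dd*d[v,u][:,None]; return np.c_[u,v],P
E
```

```text
(no output)
```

View pics/crop0.png

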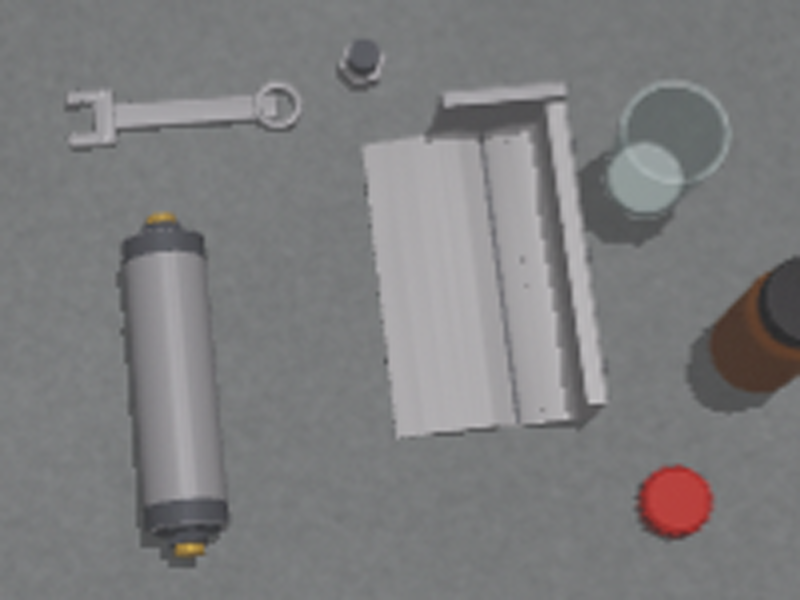

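View pics/crop0s.png

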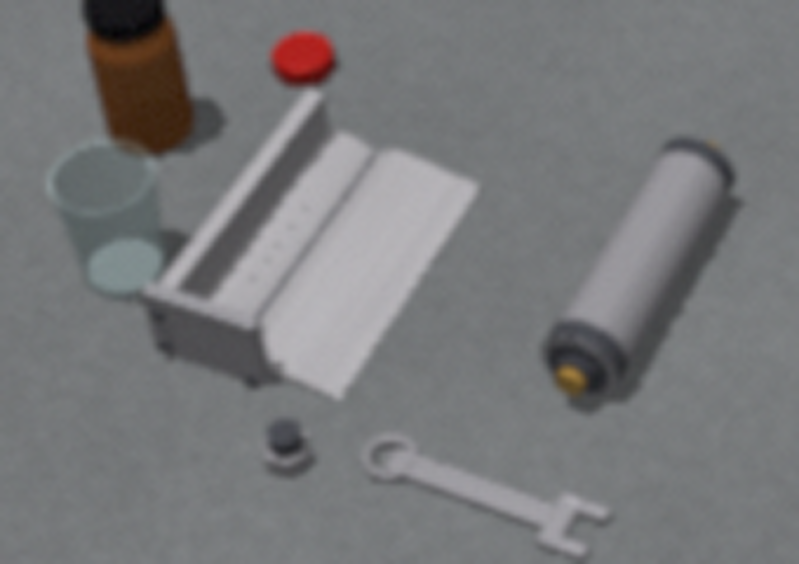

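Run:
```python
from h import *
from scipy.optimize import least_squares
T=lambda a:(np.array(a,float)+.5)/4-.5+np.array([270,100])
S=lambda a:(np.array(a,float)+.5)/4.7-.5+np.array([180,170])
# rest
L=np.array([[105,75,1],[-85,75,1],[-85,0,3],[105,0,3],[-85,-34,45],[-85,-46,45],[115,30,55],[115,-46,55]],float)
uv=T([[363,145],[398,438],[518,425],[485,140],[587,403],[605,403],[443,95],[566,86]])
Ls=np.array([[-85,75,1],[105,75,1],[-85,0,3],[115,-46,55],[115,30,55]],float)
uvs=S([[479,186],[341,399],[374,150],[150,292],[260,327]])
def tr(p,L): c,s=np.cos(p[2]),np.sin(p[2]);return np.c_[p[0]+c*L[:,0]-s*L[:,1],p[1]+s*L[:,0]+c*L[:,1],L[:,2]]
P=np.array([onz("top",uv[i],L[i,2])[0] for i in range(len(L))])
Ps=np.array([onz("scene",uvs[i],Ls[i,2])[0] for i in range(len(Ls))])
for A,B in((L,P),(Ls,Ps)):
    r=least_squares(lambda p:(tr(p,A)-B)[:,:2].ravel(),[550,-150,0],loss="soft_l1",f_scale=2);print(np.round(r.x,3));print(np.round((tr(r.x,A)-B)[:,:2],1).tolist())
pr=least_squares(lambda p:np.r_[(tr(p,L)-P)[:,:2].ravel(),(tr(p,Ls)-Ps)[:,:2].ravel()],[550,-150,0]).x
print("rest",pr);np.save("rest.npy",pr)
e=onz("top",T([[161,216],[190,551]]),25);print("plugs",e,np.linalg.norm(e[0]-e[1]))
e2=onz("scene",S([[572,382],[714,143]]),25);print("plugs s",e2)
# depth based axis
d=np.load("top0d.npy");U,Q=cloud("top",d)
m=(U[:,0]>298)&(U[:,0]<330)&(U[:,1]>155)&(U[:,1]<240)&(Q[:,2]>30)
C=Q[m];print(m.sum(),C.mean(0),C[:,2].max())
x0=C[:,:2].mean(0);w=np.linalg.svd(C[:,:2]-x0)[2][0];w*=np.sign(w[0]);al=(C[:,:2]-x0)@w;print("dir",w,np.arctan2(w[1],w[0]),x0,al.min(),al.max(),"mid",x0+w*(al.min()+al.max())/2)
c,s=np.cos(pr[2]),np.sin(pr[2]);W=np.array([[c,s],[-s,c]])
for n,q in(("plugs",e[:,:2]),("plugs s",e2[:,:2]),("mid",(x0+w*(al.min()+al.max())/2)[None])): print(n,(q-pr[:2])@W.T)
for n,px,z in(("spanner head",[[68,98],[72,147],[298,106]],3),("nut",[[363,52]],26),("cap",[[675,498]],16)):
    print(n,onz("top",T(px),z)[:,:2].round(1).tolist())
```

```text
[ 605.251 -101.122   12.686]
[[-0.5, -0.3], [-0.4, 1.0], [-1.3, -0.4], [3.8, 2.0], [-2.6, -0.1], [-1.5, -1.4], [1.7, 0.3], [3.0, -0.8]]
[ 584.077 -115.806   12.693]
[[-20.9, -15.3], [-20.5, -17.4], [-19.6, -12.7], [-17.9, -21.1], [-17.2, -19.0]]
rest [ 6.04444286e+02 -1.00347441e+02  1.31353149e-01]
plugs [[642.36367235 111.46107323  25.        ]
 [435.05209047  86.8322437   25.        ]] 208.76942119251123
plugs s [[636.33370302 113.43146093  25.        ]
 [423.03746113  87.92887639  25.        ]]
1580 [531.62862972  99.09145078  44.74481212] 56.40590747756255
dir [0.99308638 0.11738584] 0.11765710819487524 [531.62862972  99.09145078] -100.39621513179814 102.92926031558976 mid [532.88639606  99.2401226 ]
plugs [[  65.33451194  205.01738436]
 [-143.41697871  207.75350894]]
plugs s [[  59.61456037  207.76057808]
 [-155.18447659  210.4143199 ]]
mid [[-44.80032842 207.24057908]]
spanner head [[726.2, 174.1], [693.5, 170.1], [725.1, 27.9]]
nut [[753.0, -11.1]]
cap [[477.5, -202.3]]
```

{"op": "step_arm", "data": {"rows": [{"linear": [0,0,0],"rot": [0,0,0.119]},{"linear": [0,0,0],"rot": [0,0,0.119]},{"linear": [0,0,0],"rot": [0,0,0.119]},{"linear": [0,0,0],"rot": [0,0,0.119]},{"linear": [0,0,0],"rot": [0,0,0.119]},{"linear": [0,0,0],"rot": [0,0,0.119]},{"linear": [0,0,0],"rot": [0,0,0.119]},{"linear": [0,0,0],"rot": [0,0,0.119]},{"linear": [0,0,0],"rot": [0,0,0.115]}], "claw": 85}}

```text
t: 0.85
tcp_pos: [251.4, 626.2, 403.9]
tool_rot: [[0.993, 0.116, -0.001], [0.116, -0.993, -0.001], [-0.001, 0.001, -1.0]]
wrist_force: [0.3, -0.5, -0.1]
width: 84.8
```

{"op": "step_arm", "data": {"rows": [{"linear": [12,27,0],"rot": [0,0,0]},{"linear": [12,27,0],"rot": [0,0,0]},{"linear": [12,27,0],"rot": [0,0,0]},{"linear": [12,27,0],"rot": [0,0,0]},{"linear": [12,27,0],"rot": [0,0,0]},{"linear": [12,27,0],"rot": [0,0,0]},{"linear": [12,27,0],"rot": [0,0,0]},{"linear": [12,27,0],"rot": [0,0,0]},{"linear": [12,27,0],"rot": [0,0,0]},{"linear": [12,27,0],"rot": [0,0,0]},{"linear": [12,27,0],"rot": [0,0,0]},{"linear": [12,27,0],"rot": [0,0,0]}]}}

```text
t: 1.85
tcp_pos: [434.2, 320.9, 404.2]
tool_rot: [[0.993, 0.122, -0.001], [0.122, -0.993, -0.0], [-0.001, 0.0, -1.0]]
wrist_force: [0.1, 0.2, 0.1]
width: 85.2
```

{"op": "step_arm", "data": {"rows": [{"linear": [11,24.5,0],"rot": [0,0,0]},{"linear": [11,24.5,0],"rot": [0,0,0]},{"linear": [11,24.5,0],"rot": [0,0,0]},{"linear": [11,24.5,0],"rot": [0,0,0]},{"linear": [11,24.5,0],"rot": [0,0,0]},{"linear": [11,24.5,0],"rot": [0,0,0]},{"linear": [11,24.5,0],"rot": [0,0,0]},{"linear": [0,0,33],"rot": [0,0,0]},{"linear": [0,0,33],"rot": [0,0,0]},{"linear": [0,0,33],"rot": [0,0,0]},{"linear": [0,0,33],"rot": [0,0,0]},{"linear": [0,0,33],"rot": [0,0,0]}]}}

```text
t: 2.85
tcp_pos: [530.8, 161.2, 238.0]
tool_rot: [[0.993, 0.121, -0.0], [0.121, -0.993, -0.0], [-0.0, 0.0, -1.0]]
wrist_force: [0.4, 0.2, -0.5]
width: 85.2
```

```bash
cat > snap.py <<'E'
import sys
from h import *
k=sys.argv[1]
for n,(v0,v1,u0,u1) in(("scene",(110,300,170,410)),("top",(90,260,240,480))):
    p,d=bot.read_camera(n);np.save(f"{n}{k}d.npy",d);cv2.imwrite(f"pics/{n}{k}.png",p[:,:,::-1])
    cv2.imwrite(f"pics/c{n}{k}.png",cv2.resize(p[v0:v1,u0:u1,::-1],None,fx=3,fy=3,interpolation=cv2.INTER_CUBIC))
s=bot.sense();print(s["t"],np.round(s["tcp_pos"],1),np.round(s["wrist_force"],1))
E
python3 snap.py 1
python3 - <<'E'
import sys;sys.path.insert(0,'.')
from h import *
d=np.load("scene1d.npy");U,Q=cloud("scene",d)
s=bot.sense();p=np.array(s["tcp_pos"])
m=(np.hypot(*(Q[:,:2]-p[:2]).T)<75)&(Q[:,2]>55)&(Q[:,2]<240)
for lo in range(55,240,10):
    k=m&(Q[:,2]>=lo)&(Q[:,2]<lo+10); print(lo,k.sum(),end="; ")
E
```

```text
2.95 [527.4 160.4 233.1] [-1.3 -0.4 -0.7]
55 1; 65 0; 75 14; 85 30; 95 32; 105 18; 115 15; 125 41; 135 36; 145 46; 155 54; 165 75; 175 93; 185 26; 195 72; 205 86; 215 76; 225 95; 235 83;
```

View pics/cscene1.png

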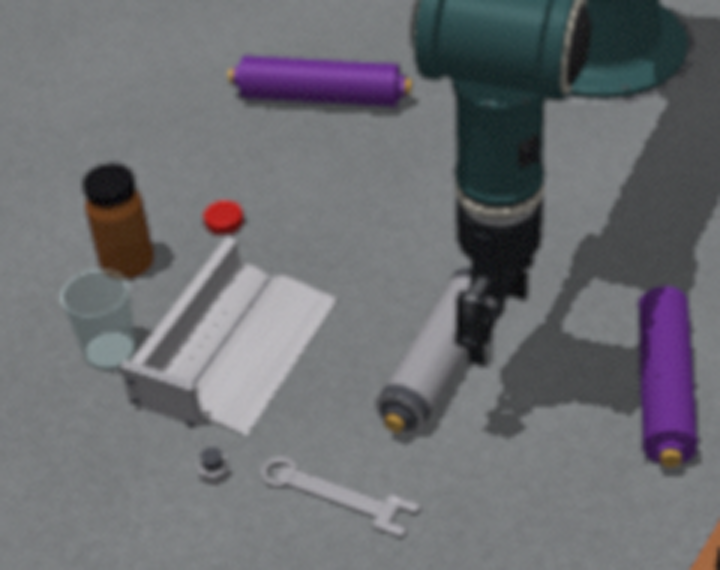

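{"op": "step_arm", "data": {"rows": [{"linear": [0,0,30],"rot": [0,0,0]},{"linear": [0,0,20],"rot": [0,0,0]},{"linear": [0,0,14],"rot": [0,0,0]},{"linear": [0,0,0],"rot": [0,0,0]}]}}

```text
t: 3.28
tcp_pos: [530.2, 161.2, 174.3]
tool_rot: [[0.993, 0.122, -0.004], [0.122, -0.993, -0.001], [-0.004, 0.001, -1.0]]
wrist_force: [-1.7, 0.1, -1.1]
width: 85.1
```

```bash
python3 snap.py 2
```

```text
3.3833 [531.8 161.7 176.9] [-0.1  0.9 -0.2]
```

View pics/cscene2.png

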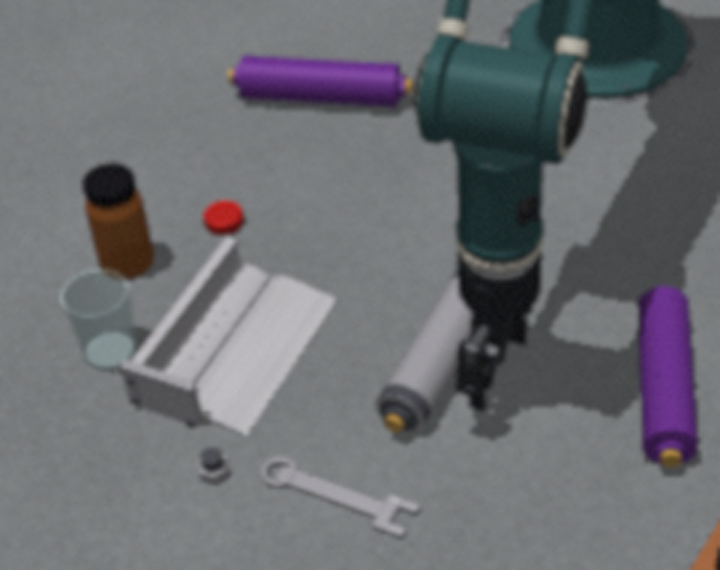

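View pics/ctop2.png

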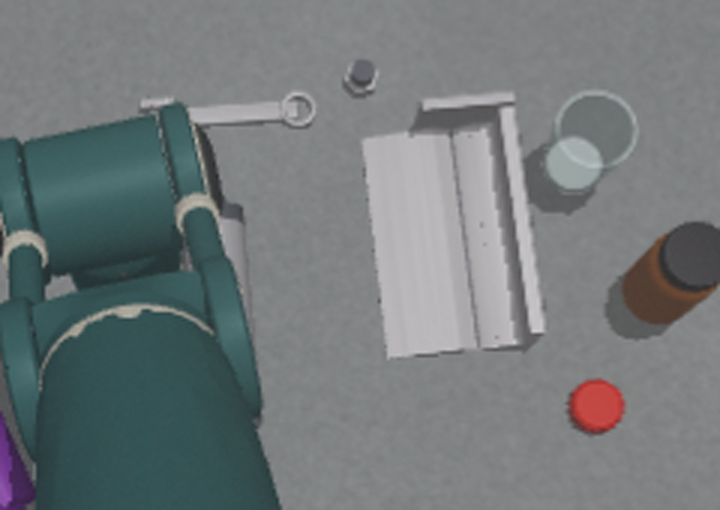

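{"op": "step_arm", "data": {"rows": [{"linear": [0,6,0],"rot": [0,0,0]},{"linear": [0,6,0],"rot": [0,0,0]},{"linear": [0,4,0],"rot": [0,0,0]},{"linear": [0,4,0],"rot": [0,0,0]},{"linear": [0,4,0],"rot": [0,0,0]},{"linear": [0,4,0],"rot": [0,0,0]},{"linear": [0,4,0],"rot": [0,0,0]},{"linear": [0,4,0],"rot": [0,0,0]},{"linear": [0,4,0],"rot": [0,0,0]},{"linear": [0,4,0],"rot": [0,0,0]},{"linear": [0,4,0],"rot": [0,0,0]},{"linear": [0,4,0],"rot": [0,0,0]}]}}

```text
t: 4.38
tcp_pos: [537.5, 109.5, 175.6]
tool_rot: [[0.993, 0.122, -0.0], [0.122, -0.993, -0.0], [-0.0, 0.0, -1.0]]
wrist_force: [0.0, 0.1, -0.5]
width: 85.1
```

```bash
python3 snap.py 3
```

```text
4.4833 [537.5 109.3 175.6] [-0.4 -0.8  0. ]
```

View pics/cscene3.png

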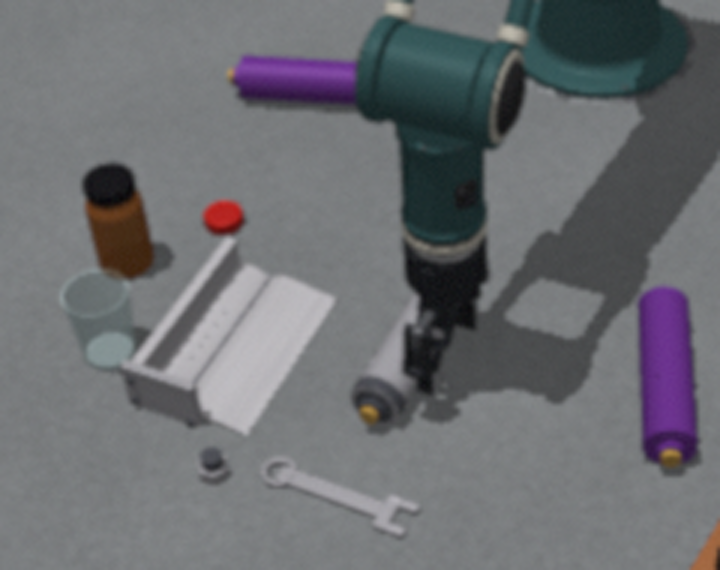

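The column is rolling: its far plug went from (394,422) to (369,413) in the crop. I'll add plug tracking and keep pushing.

```bash
cat > plug.py <<'E'
import sys
from h import *
pr=np.load("rest.npy");pr[2]=0.124
def R2(q): c,s=np.cos(pr[2]),np.sin(pr[2]);return (np.asarray(q)-pr[:2])@np.array([[c,s],[-s,c]]).T
def plugs(n,img,z=25):
    h=cv2.cvtColor(img,cv2.COLOR_BGR2HSV);m=cv2.inRange(h,(12,110,80),(30,255,255))
    k,l,st,ce=cv2.connectedComponentsWithStats(m)
    for i in range(1,k):
        if st[i,4]>=4:
            w=onz(n,ce[i],z)[0,:2];r=R2(w)
            if abs(r[0])<200 and -60<r[1]<230: print(n,ce[i].round(1),st[i,4],"world",w.round(1),"rest",r.round(1))
if __name__=="__main__":
    for k in sys.argv[2:]:
        print(k)
        for n in("scene","top"): plugs(n,cv2.imread(f"pics/{n}{k}.png"),float(sys.argv[1]))
E
python3 plug.py 25 0 3
```

```text
0
scene [301.2 250.2] 25 world [634.5 112.1] rest [ 56.1 207.1]
top [309.4 154. ] 8 world [641.4 112.7] rest [ 63.  206.8]
top [317. 237.] 21 world [435.9  87.2] rest [-144.   206.9]
3
scene [292.6 247.5] 27 world [638.  86.] rest [ 56.3 180.8]
```

{"op": "step_arm", "data": {"rows": [{"linear": [0,4,0],"rot": [0,0,0]},{"linear": [0,5,0],"rot": [0,0,0]},{"linear": [0,5,0],"rot": [0,0,0]},{"linear": [0,5,0],"rot": [0,0,0]},{"linear": [0,5,0],"rot": [0,0,0]},{"linear": [0,5,0],"rot": [0,0,0]},{"linear": [0,5,0],"rot": [0,0,0]},{"linear": [0,5,0],"rot": [0,0,0]},{"linear": [0,5,0],"rot": [0,0,0]},{"linear": [0,5,0],"rot": [0,0,0]},{"linear": [0,5,0],"rot": [0,0,0]},{"linear": [0,5,0],"rot": [0,0,0]}]}}

```text
t: 5.48
tcp_pos: [544.7, 50.8, 175.7]
tool_rot: [[0.993, 0.122, 0.0], [0.122, -0.993, 0.0], [0.0, -0.0, -1.0]]
wrist_force: [0.5, 0.4, -0.1]
width: 84.7
```

```bash
python3 snap.py 4; python3 plug.py 25 4
```

```text
5.5833 [544.8  50.5 175.7] [-0.1 -0.1 -0.2]
4
scene [273.6 241.2] 25 world [645.1  27.1] rest [ 56.1 121.5]
```

View pics/cscene4.png

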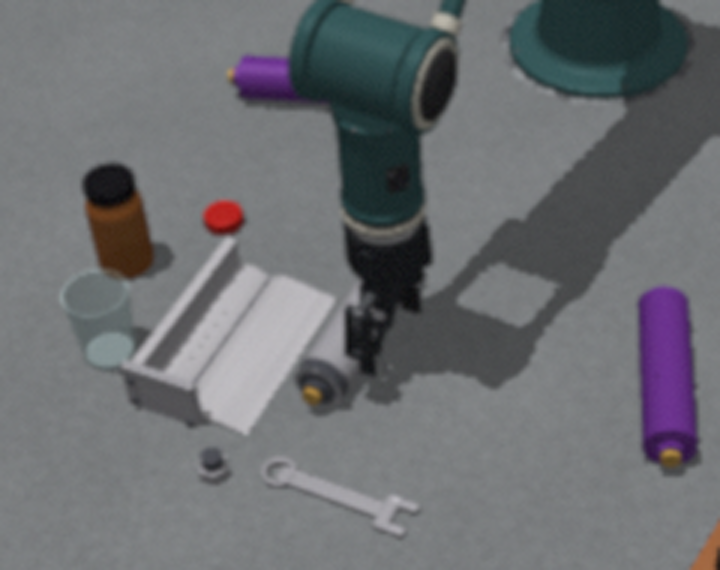

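View pics/ctop4.png

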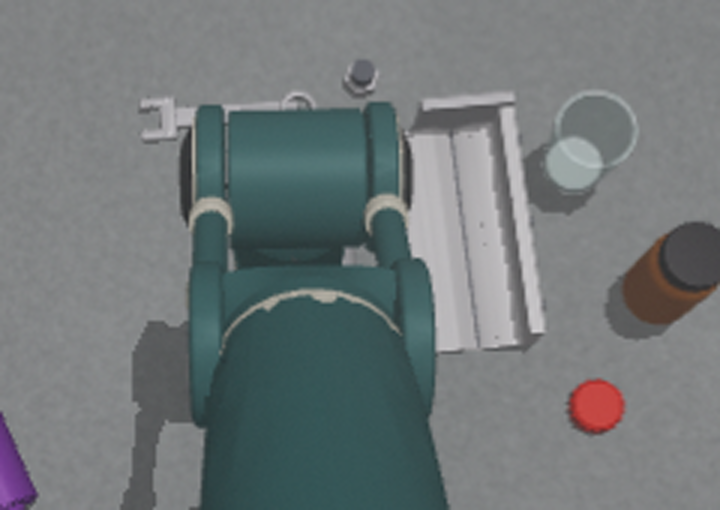

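{"op": "step_arm", "data": {"rows": [{"linear": [0,5,0],"rot": [0,0,0]},{"linear": [0,5,0],"rot": [0,0,0]},{"linear": [0,5,0],"rot": [0,0,0]},{"linear": [0,5,0],"rot": [0,0,0]},{"linear": [0,5,0],"rot": [0,0,0]},{"linear": [0,5,0],"rot": [0,0,0]},{"linear": [0,5,-0.5],"rot": [0,0,0]},{"linear": [0,5,-0.5],"rot": [0,0,0]},{"linear": [0,5,-0.5],"rot": [0,0,0]},{"linear": [0,5,-0.5],"rot": [0,0,0]},{"linear": [0,5,-0.5],"rot": [0,0,0]},{"linear": [0,5,-0.5],"rot": [0,0,0]}]}}

```text
t: 6.58
tcp_pos: [552.0, -8.6, 178.8]
tool_rot: [[0.993, 0.122, 0.0], [0.122, -0.993, 0.0], [0.0, -0.0, -1.0]]
wrist_force: [-0.0, 2.4, 0.8]
width: 85.0
```

```bash
python3 snap.py 5; python3 plug.py 29 5
```

```text
6.6833 [552.2  -9.1 178.8] [ 0.9  0.  -0.5]
5
scene [255.  233.9] 23 world [651.3 -31.8] rest [55.  62.2]
```

View pics/cscene5.png

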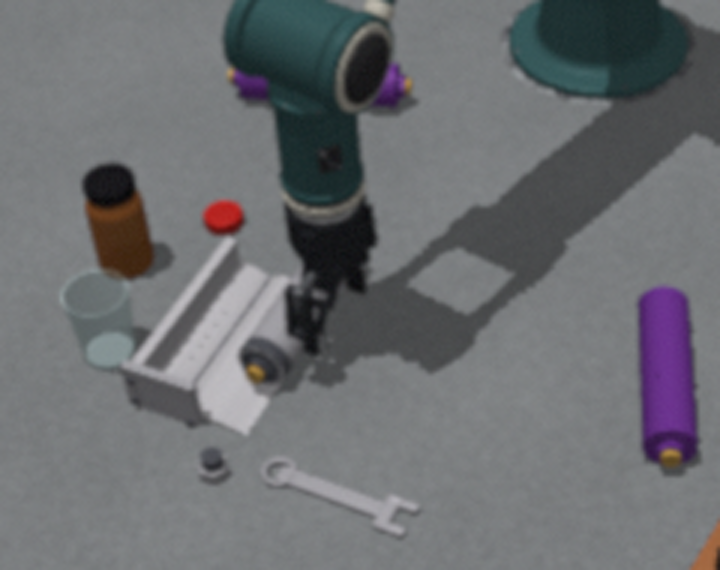

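{"op": "step_arm", "data": {"rows": [{"linear": [0,5,-0.6],"rot": [0,0,0]},{"linear": [0,5,-0.6],"rot": [0,0,0]},{"linear": [0,5,-0.6],"rot": [0,0,0]},{"linear": [0,5,-0.6],"rot": [0,0,0]},{"linear": [0,5,-0.6],"rot": [0,0,0]},{"linear": [0,4,-0.6],"rot": [0,0,0]},{"linear": [0,4,-0.6],"rot": [0,0,0]},{"linear": [0,4,-0.6],"rot": [0,0,0]},{"linear": [0,4,0],"rot": [0,0,0]},{"linear": [0,4,0],"rot": [0,0,0]},{"linear": [0,3,0],"rot": [0,0,0]},{"linear": [0,3,0],"rot": [0,0,0]}]}}

```text
t: 7.68
tcp_pos: [558.2, -59.5, 183.4]
tool_rot: [[0.993, 0.122, -0.0], [0.122, -0.993, -0.0], [-0.0, 0.0, -1.0]]
wrist_force: [0.5, -0.6, 0.4]
width: 84.8
```

```bash
python3 snap.py 6; python3 plug.py 34 6
```

```text
7.7833 [558.2 -59.5 183.4] [0.7 0.2 0.4]
6
scene [236.8 226.9] 19 world [658.8 -89.4] rest [55.3  4.1]
```

View pics/cscene6.png

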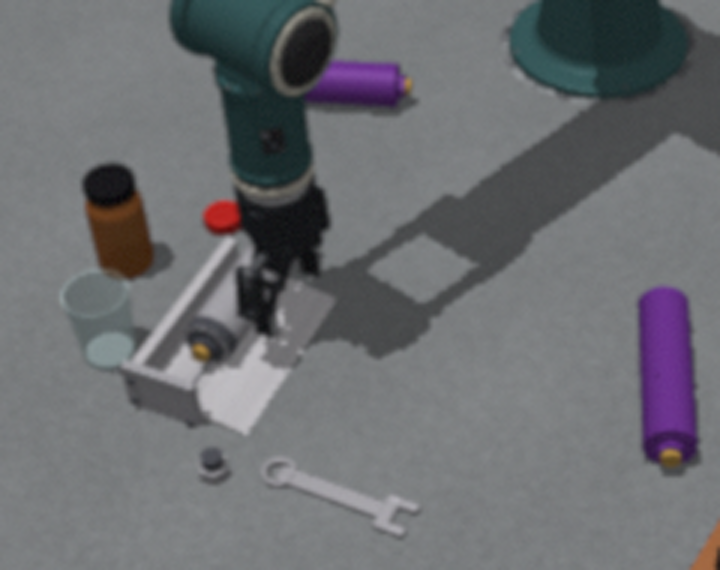

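{"op": "step_arm", "data": {"rows": [{"linear": [0,-10,0],"rot": [0,0,0]},{"linear": [0,-10,0],"rot": [0,0,0]},{"linear": [0,0,-30],"rot": [0,0,0]},{"linear": [0,0,-40],"rot": [0,0,0]},{"linear": [0,0,-40],"rot": [0,0,0]},{"linear": [-24,11,0],"rot": [0,0,0]},{"linear": [-24,11,0],"rot": [0,0,0]},{"linear": [-24,11,0],"rot": [0,0,0]},{"linear": [-24,11,0],"rot": [0,0,0]},{"linear": [-24,11,0],"rot": [0,0,0]},{"linear": [-25,11,0],"rot": [0,0,0]}]}}

```text
t: 8.7
tcp_pos: [418.7, -121.5, 293.4]
tool_rot: [[0.992, 0.123, 0.0], [0.123, -0.992, 0.0], [0.0, -0.0, -1.0]]
wrist_force: [0.1, -0.8, -0.1]
width: 84.9
```

{"op": "step_arm", "data": {"rows": [{"linear": [0,0,0],"rot": [0,0,0.121]},{"linear": [0,0,0],"rot": [0,0,0.121]},{"linear": [0,0,0],"rot": [0,0,0.121]},{"linear": [0,0,0],"rot": [0,0,0.121]},{"linear": [0,0,0],"rot": [0,0,0.121]},{"linear": [0,0,0],"rot": [0,0,0.121]},{"linear": [0,0,0],"rot": [0,0,0.121]},{"linear": [0,0,0],"rot": [0,0,0.121]},{"linear": [0,0,0],"rot": [0,0,0.121]},{"linear": [0,0,0],"rot": [0,0,0.121]},{"linear": [0,0,0],"rot": [0,0,0.121]},{"linear": [0,0,0],"rot": [0,0,0.121]}], "claw": 0, "force": 20}}

```text
t: 9.7
tcp_pos: [419.7, -121.0, 293.3]
tool_rot: [[0.234, -0.972, -0.0], [-0.972, -0.234, 0.0], [-0.0, 0.0, -1.0]]
wrist_force: [0.2, -0.9, -0.0]
width: -0.1
```

{"op": "step_arm", "data": {"rows": [{"linear": [0,0,0],"rot": [0,0,0.119]},{"linear": [0,0,0],"rot": [0,0,0]},{"linear": [0,0,0],"rot": [0,0,0]}]}}

```text
t: 9.95
tcp_pos: [419.8, -121.4, 293.4]
tool_rot: [[0.126, -0.992, -0.0], [-0.992, -0.126, 0.0], [-0.0, 0.0, -1.0]]
wrist_force: [0.1, -0.1, -0.4]
width: -0.0
```

```bash
python3 snap.py 7; python3 plug.py 32 7
```

```text
10.05 [ 419.8 -121.7  293.4] [-0.6  0.2  0.7]
7
scene [235.6 227. ] 21 world [659.3 -93.5] rest [55.3 -0. ]
top [393.9 145.6] 10 world [666.6 -94. ] rest [62.5 -1.4]
top [403.5 228.2] 10 world [ 462.2 -116.5] rest [-143.1    1.6]
```

View pics/cscene7.png

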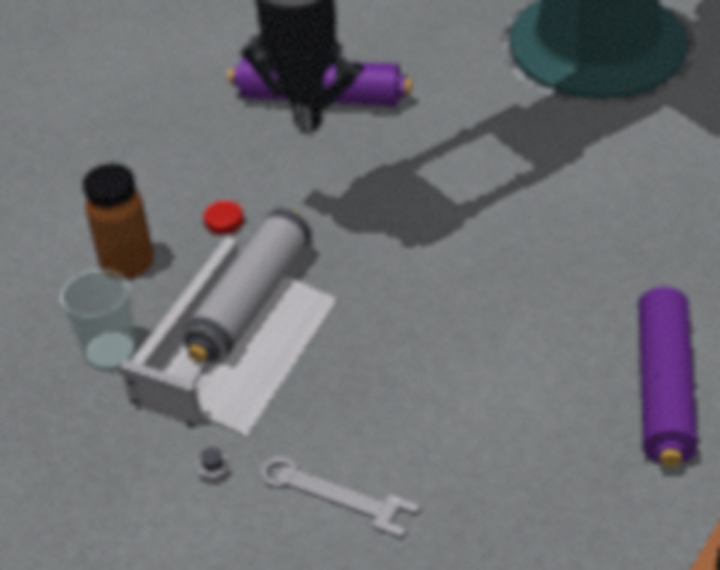

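View pics/ctop7.png

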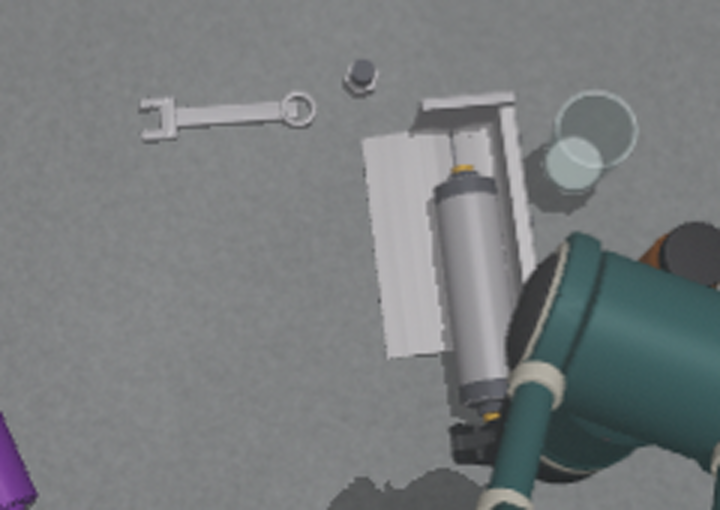

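{"op": "step_arm", "data": {"rows": [{"linear": [1,0,30],"rot": [0,0,0]},{"linear": [0,0,36],"rot": [0,0,0]},{"linear": [0,0,25],"rot": [0,0,0]},{"linear": [0,0,15],"rot": [0,0,0]},{"linear": [0,-4,0],"rot": [0,0,0]},{"linear": [0,-4,0],"rot": [0,0,0]},{"linear": [0,-4,0],"rot": [0,0,0]},{"linear": [0,-4,0],"rot": [0,0,0]}]}}

```text
t: 10.72
tcp_pos: [437.6, -121.5, 189.2]
tool_rot: [[0.122, -0.993, 0.003], [-0.993, -0.122, -0.001], [0.002, -0.003, -1.0]]
wrist_force: [0.5, -0.6, 2.0]
width: 0.0
```

```bash
python3 snap.py 8; python3 plug.py 32 8
```

```text
10.8167 [ 437.8 -121.6  189.3] [0.3 0.9 1.2]
8
scene [235.6 227. ] 21 world [659.3 -93.5] rest [55.3 -0. ]
top [393.9 145.6] 10 world [666.6 -94. ] rest [62.5 -1.4]
```

View pics/cscene8.png

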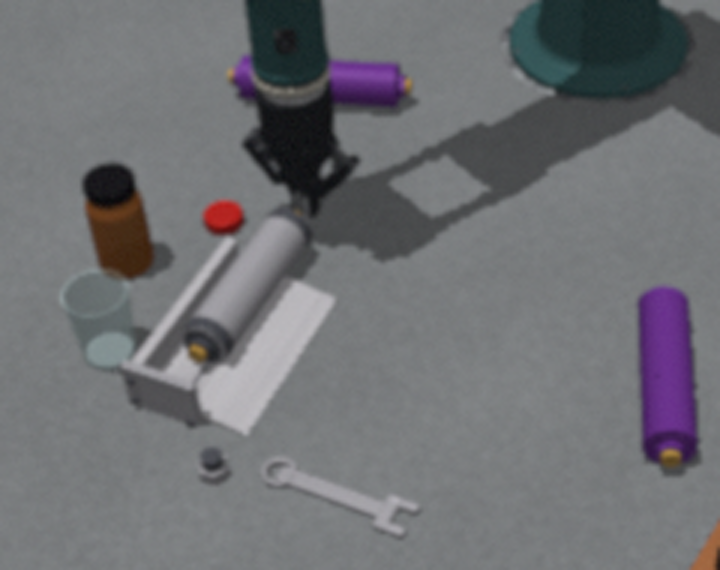

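View pics/ctop8.png

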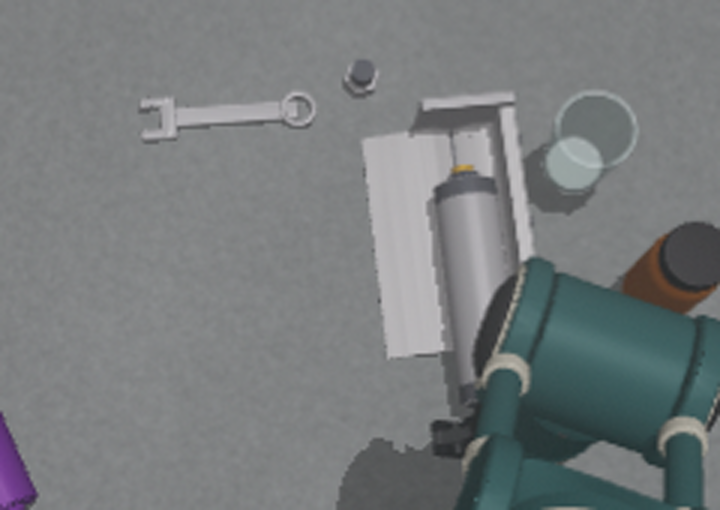

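{"op": "step_arm", "data": {"rows": [{"linear": [0,-3,0],"rot": [0,0,0]},{"linear": [0,-3,0],"rot": [0,0,0]},{"linear": [0,-3,0],"rot": [0,0,0]},{"linear": [0,-3,0],"rot": [0,0,0]},{"linear": [0,-3,0],"rot": [0,0,0]},{"linear": [0,-3,0],"rot": [0,0,0]},{"linear": [0,-3,0],"rot": [0,0,0]},{"linear": [0,-3,0],"rot": [0,0,0]},{"linear": [0,-3,0],"rot": [0,0,0]},{"linear": [0,-3,0],"rot": [0,0,0]},{"linear": [0,-3,0],"rot": [0,0,0]},{"linear": [0,-3,0],"rot": [0,0,0]}]}}

```text
t: 11.82
tcp_pos: [471.8, -116.7, 187.3]
tool_rot: [[0.121, -0.993, -0.0], [-0.993, -0.121, 0.0], [-0.0, 0.0, -1.0]]
wrist_force: [-2.7, 0.0, -0.6]
width: -0.1
```

```bash
python3 snap.py 9; python3 plug.py 32 9
```

```text
11.9167 [ 472.4 -116.9  187.7] [ 0.4  0.6 -0.9]
9
scene [231.1 232.6] 19 world [683.  -91.7] rest [79.  -1.2]
top [393.  135.7] 9 world [692.2 -91.7] rest [88.2 -2.3]
```

View pics/cscene9.png

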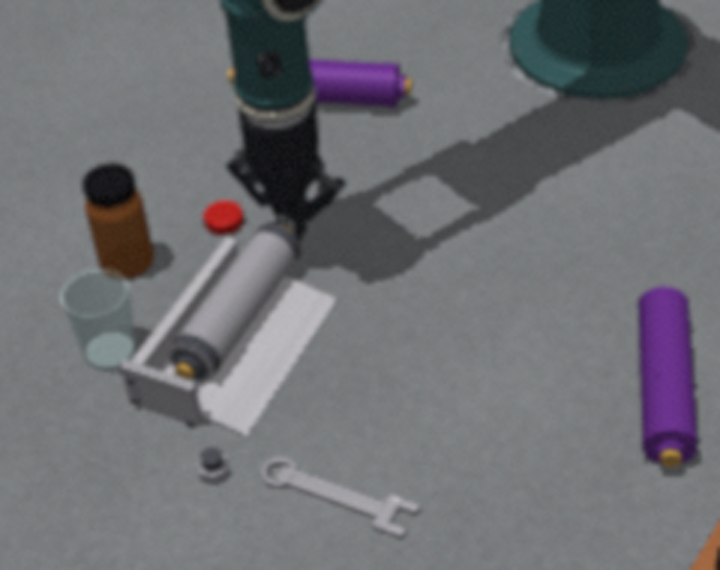

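{"op": "step_arm", "data": {"rows": [{"linear": [0,-2,0],"rot": [0,0,0]},{"linear": [0,-2,0],"rot": [0,0,0]},{"linear": [0,-2,0],"rot": [0,0,0]},{"linear": [0,-2,0],"rot": [0,0,0]},{"linear": [0,-1,0],"rot": [0,0,0]},{"linear": [0,-1,0],"rot": [0,0,0]},{"linear": [0,-1,0],"rot": [0,0,0]}]}}

```text
t: 12.5
tcp_pos: [482.5, -115.5, 187.5]
tool_rot: [[0.122, -0.993, -0.0], [-0.993, -0.122, -0.0], [0.0, 0.0, -1.0]]
wrist_force: [-2.1, -0.7, 0.6]
width: 0.1
```

{"op": "step_arm", "data": {"rows": [{"linear": [0,-1,0],"rot": [0,0,0]},{"linear": [0,-1,0],"rot": [0,0,0]}]}}

```text
t: 12.67
tcp_pos: [484.5, -115.3, 187.5]
tool_rot: [[0.122, -0.993, -0.0], [-0.993, -0.122, -0.0], [0.0, 0.0, -1.0]]
wrist_force: [-3.0, -0.7, 1.7]
width: -0.0
```

{"op": "step_arm", "data": {"rows": [{"linear": [0,-1,0],"rot": [0,0,0]},{"linear": [0,0,0],"rot": [0,0,0]}]}}

```text
t: 12.83
tcp_pos: [485.8, -115.1, 187.5]
tool_rot: [[0.121, -0.993, 0.001], [-0.993, -0.121, -0.0], [0.0, -0.001, -1.0]]
wrist_force: [-1.0, -0.4, -0.1]
width: -0.3
```

```bash
python3 snap.py 10; python3 plug.py 32 10
```

```text
12.9333 [ 485.7 -115.2  187.5] [-0.5  0.   0.5]
10
top [391.9 130.6] 10 world [705.3 -89. ] rest [101.5  -1.2]
```

{"op": "step_arm", "data": {"rows": [{"linear": [0,-1,0],"rot": [0,0,0]}]}}

```text
t: 13.02
tcp_pos: [486.4, -115.0, 187.4]
tool_rot: [[0.122, -0.993, -0.0], [-0.993, -0.122, -0.0], [-0.0, 0.0, -1.0]]
wrist_force: [-2.0, -0.8, 1.5]
width: 0.2
```

{"op": "step_arm", "data": {"rows": [{"linear": [0,-1,0],"rot": [0,0,0]}]}}

```text
t: 13.1
tcp_pos: [487.4, -114.9, 187.5]
tool_rot: [[0.121, -0.993, -0.0], [-0.993, -0.121, 0.0], [-0.0, 0.0, -1.0]]
wrist_force: [-2.3, -0.3, 0.4]
width: 0.3
```

{"op": "step_arm", "data": {"rows": [{"linear": [0,-0.7,0],"rot": [0,0,0]}]}}

```text
t: 13.18
tcp_pos: [488.2, -114.8, 187.4]
tool_rot: [[0.121, -0.993, -0.0], [-0.993, -0.121, 0.0], [-0.0, 0.0, -1.0]]
wrist_force: [-2.9, -1.1, 0.7]
width: 0.4
```

Still sliding at about 2–3 N, so it hasn't reached the stop yet.

{"op": "step_arm", "data": {"rows": [{"linear": [0,-1,0],"rot": [0,0,0]}]}}

```text
t: 13.27
tcp_pos: [489.1, -114.7, 187.5]
tool_rot: [[0.122, -0.993, -0.0], [-0.993, -0.122, 0.0], [-0.0, 0.0, -1.0]]
wrist_force: [-1.9, -0.3, 0.6]
width: -0.2
```

{"op": "step_arm", "data": {"rows": [{"linear": [0,-1,0],"rot": [0,0,0]}]}}

```text
t: 13.35
tcp_pos: [490.2, -114.6, 187.5]
tool_rot: [[0.121, -0.993, -0.0], [-0.993, -0.121, 0.0], [-0.0, 0.0, -1.0]]
wrist_force: [-2.2, -1.2, 1.1]
width: -0.0
```

{"op": "step_arm", "data": {"rows": [{"linear": [0,-0.7,0],"rot": [0,0,0]}]}}

```text
t: 13.43
tcp_pos: [490.9, -114.5, 187.4]
tool_rot: [[0.121, -0.993, -0.0], [-0.993, -0.121, 0.0], [-0.0, 0.0, -1.0]]
wrist_force: [-1.7, -1.2, 0.2]
width: -0.2
```

```bash
python3 snap.py 11; python3 plug.py 32 11
```

```text
13.5333 [ 491.  -114.5  187.4] [-2.2 -0.3 -0.2]
11
top [391.9 128.6] 10 world [710.5 -89. ] rest [106.7  -1.9]
```

View pics/ctop11.png

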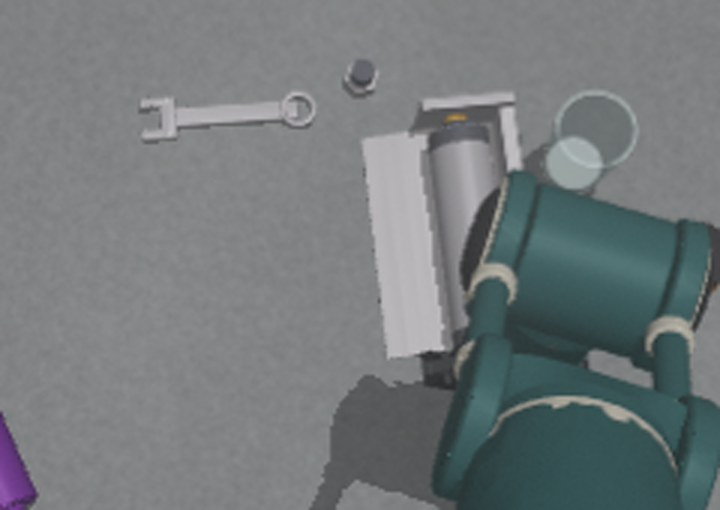

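View pics/cscene11.png

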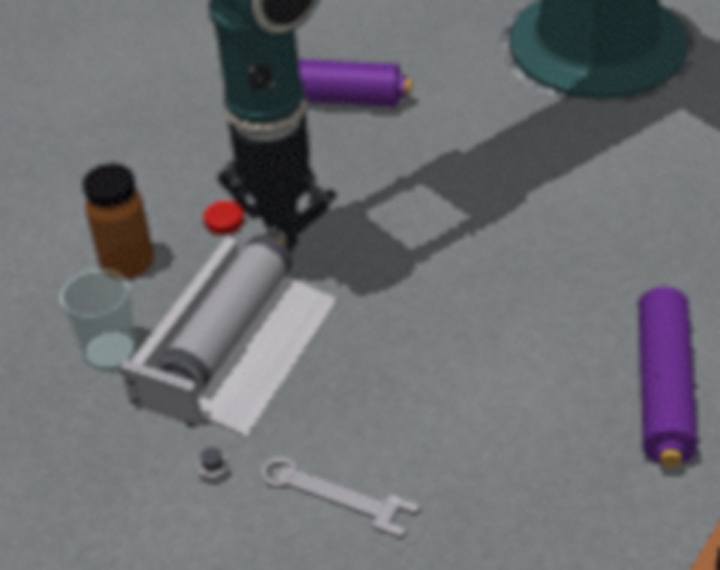

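{"op": "step_arm", "data": {"rows": [{"linear": [0,-1,0],"rot": [0,0,0]}]}}

```text
t: 13.62
tcp_pos: [491.5, -114.3, 187.4]
tool_rot: [[0.122, -0.993, -0.001], [-0.993, -0.122, 0.0], [-0.0, 0.001, -1.0]]
wrist_force: [-6.0, -1.9, 3.4]
width: 0.1
```

{"op": "step_arm", "data": {"rows": [{"linear": [0,-0.7,0],"rot": [0,0,0]}]}}

```text
t: 13.7
tcp_pos: [491.8, -114.3, 187.2]
tool_rot: [[0.122, -0.993, -0.003], [-0.993, -0.122, 0.0], [-0.0, 0.003, -1.0]]
wrist_force: [-7.2, -2.1, 4.5]
width: 0.1
```

{"op": "step_arm", "data": {"rows": [{"linear": [0,-0.7,0],"rot": [0,0,0]}]}}

```text
t: 13.78
tcp_pos: [492.0, -114.2, 187.0]
tool_rot: [[0.122, -0.993, -0.004], [-0.993, -0.122, 0.0], [-0.001, 0.004, -1.0]]
wrist_force: [-8.3, -0.7, 4.5]
width: -0.2
```

{"op": "step_arm", "data": {"rows": [{"linear": [0,-0.7,0],"rot": [0,0,0]}]}}

```text
t: 13.87
tcp_pos: [492.2, -114.1, 186.8]
tool_rot: [[0.122, -0.992, -0.006], [-0.993, -0.122, 0.0], [-0.001, 0.005, -1.0]]
wrist_force: [-10.3, -2.3, 4.2]
width: -0.3
```

{"op": "step_arm", "data": {"rows": [{"linear": [0,1,0],"rot": [0,0,0]},{"linear": [0,2,0],"rot": [0,0,0]},{"linear": [0,5,0],"rot": [0,0,0]},{"linear": [0,12,0],"rot": [0,0,0]},{"linear": [0,20,0],"rot": [0,0,0]},{"linear": [0,15,0],"rot": [0,0,0]},{"linear": [0,0,-35],"rot": [0,0,0]},{"linear": [0,0,-40],"rot": [0,0,0]},{"linear": [0,0,-40],"rot": [0,0,0]},{"linear": [0,0,-40],"rot": [0,0,0]}]}}

```text
t: 14.7
tcp_pos: [438.1, -120.7, 344.0]
tool_rot: [[0.121, -0.993, 0.0], [-0.993, -0.121, 0.0], [-0.0, -0.0, -1.0]]
wrist_force: [1.4, -1.0, 0.6]
width: -0.0
```

{"op": "step_arm", "data": {"rows": [{"linear": [-40,0,0],"rot": [0,0,0]},{"linear": [-40,0,0],"rot": [0,0,0]},{"linear": [-40,0,0],"rot": [0,0,0]},{"linear": [-40,0,0],"rot": [0,0,0]},{"linear": [-40,0,0],"rot": [0,0,0]},{"linear": [-40,0,0],"rot": [0,0,0]},{"linear": [-20,0,0],"rot": [0,0,0]},{"linear": [0,0,0],"rot": [0,0,0]}]}}

```text
t: 15.37
tcp_pos: [406.6, 140.1, 342.8]
tool_rot: [[0.126, -0.992, 0.001], [-0.992, -0.126, 0.002], [-0.002, -0.001, -1.0]]
wrist_force: [-0.6, 0.0, 0.8]
width: 0.1
```

```bash
python3 snap.py 12; python3 plug.py 32 12
python3 - <<'E'
from h import *
from plug import R2
d=np.load("top12d.npy");U,Q=cloud("top",d);r=np.array(R2(Q[:,:2]))
for x in(-90,-60,-30,0,30,60,80):
    m=(abs(r[:,0]-x)<12)&(abs(r[:,1])<24)&(Q[:,2]>38); q=Q[m,2];y=r[m,1];print(x,m.sum(),"ytop",np.round(y[q>np.percentile(q,80)].mean(),1),"z95",np.percentile(q,90).round(1))
E
```

```text
15.4667 [407.1 137.6 342.5] [-0.6 -0.5  0.6]
12
top [391.5 128.5] 10 world [710.8 -88. ] rest [107.   -0.9]
top [402.2 210. ] 20 world [ 505.9 -113.5] rest [-99.4  -0.9]
-90 154 ytop 0.2 z95 57.2
-60 196 ytop 1.0 z95 58.0
-30 199 ytop 0.2 z95 58.0
0 187 ytop 0.3 z95 58.5
30 185 ytop 0.7 z95 57.9
60 179 ytop 1.0 z95 58.4
80 177 ytop -0.5 z95 58.1
```

View pics/ctop12.png

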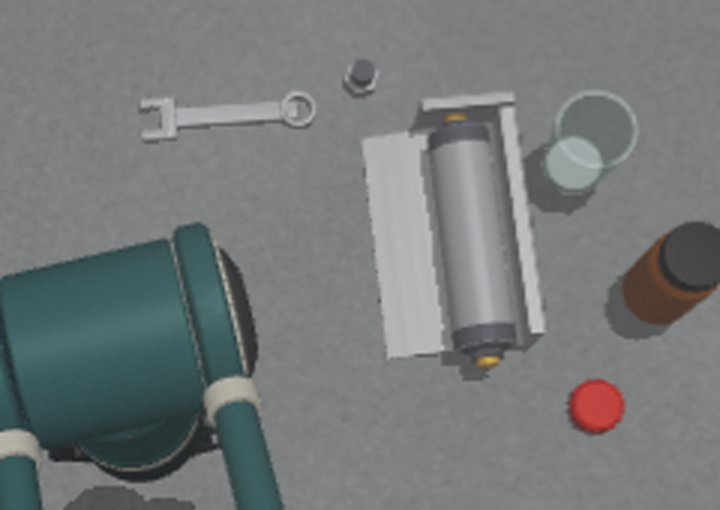

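View pics/cscene12.png

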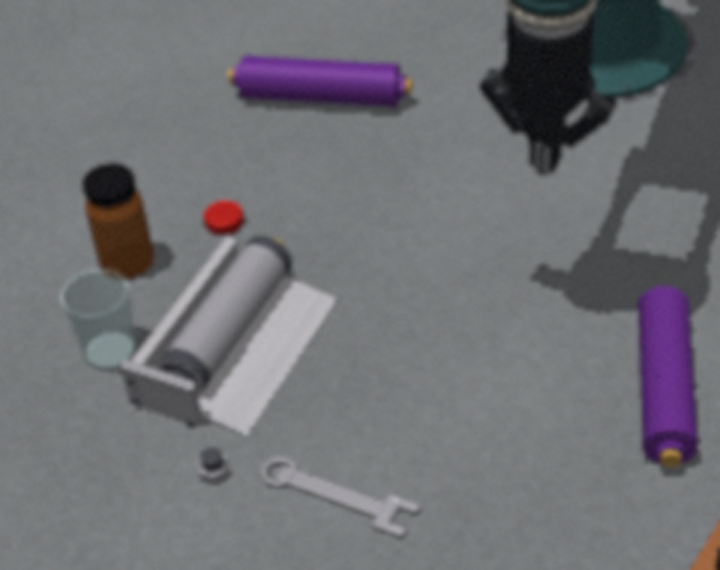

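```bash
python3 -c "
from workcell import bot
print(bot.finish_job())"
```

```text
the job is handed in; nothing more can be done
None
```

I rolled the steel column up the slope and into the V with two open fingertips. Then I pushed it endwise with closed fingers until it met the stop plate, backed off and handed the job in at about 15.5 s.

**Last checks**
- **In the V:** the column's axis lies within about 1 mm of the V line along its whole length, and its top reads 57–58 mm against 57 expected.
- **Against the stop:** sliding took 2–3 N. The force then rose to about 10 N while the tool barely advanced, so the plug was bearing on the plate. The column did not spring back when I withdrew.
- **Other things on the bench:** in the last pictures, the spanner, nut, cap, beaker, bottle and both purple look-alikes look unmoved. I didn't measure them, and the wash bottle and tube rack were outside the views I checked.

**One disagreement:** in the top view the column's end plugs sit about 3–5 mm farther towards the stop than my estimate of the rest's position allows. I put this down to error in that estimate and the calibration, and took the rise in force as the proof of contact.

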